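# Build up a broad and a narrow heel on their pins and lay the pressing block across

## Task

Build up the two heels on the building board: put each leather lift down over the two pins of the plate of its own size, its straight edge along the plate's straight edge, and on top of it the black rubber top piece of the same size, ribs up and lined up the same way, each piece fully home and flat. Then lay the beech block flat across both heels, lengthwise over the pair and centred on it, so that it rests on both.

Things in the scene. Friction and masses are not known exactly. Their poses are not given: they have to be found in the camera images.
- board: Building board: pale flat wood, fixed to the bench, mm: 125 (x) x 236 (y), top 15 above the bench; the two pin plates are screwed on at y=+50 and -50 (which is where varies). Origin: its middle at bench height; x as both plates' x, z up. Keep clear (world, m): vice x 0.37-0.54, y 0.20-0.32, to z 0.13; press x 0.63-0.82, y 0-0.11; its lever knob at 0.575, 0.015, z 0.30-0.35.
- plate_broad: Broad D-shaped steel plate fixed on the board, mm: 72 x 70 x 5. Two pins dia 6 at x=-12, y=+-18 end 21 above its top; last 4 taper to a 2 wide tip. Origin: middle of its length and width, on its underside (15 above bench); x from straight edge to round back. A heel piece sits right with its origin over this one, same heading; top face 20 above bench.
- plate_narrow: Narrow D-shaped steel plate fixed on the board, mm: 58 x 52 x 5. Two pins dia 6 at x=-9, y=+-11 end 21 above its top; last 4 taper to a 2 wide tip. Origin: middle of its length and width, on its underside (15 above bench); x from straight edge to round back. A heel piece sits right with its origin over this one, same heading; top face 20 above bench.
- leather_broad: Broad leather heel lift, brown, smooth, small nail heads round the back, 50 g, loose, right side up. D-shaped, mm: 64 long (x) x 62 wide (y) x 12 thick; straight edge at x=-32, parallel sides up to x=+1 (grasp there, from above), round back to x=+32. Two bores dia 12 right through at x=-12, y=+-18. Origin: middle of length and width, on the underside; z up.
- leather_narrow: Narrow leather heel lift, brown, smooth, small nail heads round the back, 35 g, loose, right side up. D-shaped, mm: 50 long (x) x 44 wide (y) x 12 thick; straight edge at x=-25, parallel sides up to x=+3 (grasp there, from above), round back to x=+25. Two bores dia 12 right through at x=-9, y=+-11. Origin: middle of length and width, on the underside; z up.
- rubber_broad: Broad rubber top piece, black, cross ribs on its upper face, 60 g, loose, right side up. D-shaped, mm: 64 long (x) x 62 wide (y) x 12 thick; straight edge at x=-32, parallel sides up to x=+1 (grasp there, from above), round back to x=+32. Two bores dia 12 right through at x=-12, y=+-18. Origin: middle of length and width, on the underside; z up.
- rubber_narrow: Narrow rubber top piece, black, cross ribs on its upper face, 40 g, loose, right side up. D-shaped, mm: 50 long (x) x 44 wide (y) x 12 thick; straight edge at x=-25, parallel sides up to x=+3 (grasp there, from above), round back to x=+25. Two bores dia 12 right through at x=-9, y=+-11. Origin: middle of length and width, on the underside; z up.
- beech_block: Plain beech block, loose, lying flat, 0.11 to 0.22 kg, mm: about 46 (x) x 150 (y) x 30 high. Origin: middle of its underside; y along its length, z up. Lying on the two finished heels its underside is 44 above the bench.

How it is judged:
By the outcome, as a careful person would: the job done as asked, in the order asked, and still so for the second after the job is handed in, with the robot touching nothing.
It also fails if it takes over 125 s, if anything falls off the work surface, if the arm or the gripper's body presses on something with over 40 N, if the wrist force passes 120 N, or if a joint passes its speed limit or range.

## Robot

A 6-joint arm with a two-finger parallel gripper is mounted at the origin on a cart in front of the work surface, level with it; the furniture and walls round the work are solid. World frame = base frame: x ahead of the robot, y to its left, z up, the work surface at z = 0. Lengths are in mm, angles in degrees, forces in N, time in s.
With the tool pointing down it reaches from about 350 to 850 mm from the base axis. Payload 8.1 kg.
Tool frame: the origin (TCP) lies midway between the tips of the shut fingers; the grasp point (between the pads) lies 19 mm behind it; z points along the fingers, y is the line along which they close (so a half turn about z gives the same grasp; the last joint's range is limited). The gripper opens to 85 mm and grips with 20 to 120 N. Pads are 22 mm wide; open, the fingers measure 114 mm over their backs; the gripper's body (76 mm by 85 mm) begins 54 mm behind the grasp point. The pads swing forward as they close: fully open they stand 13 mm farther back than shut.
Start: joints at [58.304, 7.471, 85.268, -0, 87.261, -4.893], TCP at [270.535, 535.552, 231.292] pointing down, gripper open.
Joint ranges: [-169.43, 169.43], [-51.17, 129.36], [1.28, 143.12], [-76.62, 256.62], [0, 156.53], [-152.29, 152.29]. Speed limits (degrees/s): [136.94, 136.94, 159.86, 180, 180, 180].

## Interface

Orientations are given as [roll, pitch, yaw] about the fixed x, y, z axes, in that order (R = Rz(yaw) Ry(pitch) Rx(roll)).
In Python, from bench import r gives the robot as it stands.
- The arm moves only by the tool apply_moves, never from a script. Its argument "steps" is a list of rows, each a list of 7 numbers: the opening, from -1 (shut) to 1 (fully open), then the shift along the tool's x, y, z in mm, then the turn, a rotation vector about the tool's x, y, z in units of 5 degrees (1.0 is 5 degrees). A call has exactly 8 rows; each row shifts and turns the commanded pose from where the row before left it, along the tool's axes as they then stand; what a row does not reach is not made up. A row lasts 1/10 s, in which the tool goes at most 50 mm and 8.59 degrees, less where a joint would pass 70% of its speed; a pose out of reach is approached as far as the arm can. A call is refused whole if a number of a shift passes 50 or a number of a turn 1, either way. A call with a gripper value outside its range is refused whole. The fingers move at their own pace and stop on an object; "squeeze" is the grip in N (left out, the last holds). Time passes only in rows, so rows that do not move let the fingers close, or fill a call up. It gives the time, the measured TCP pose, the force, the opening and the grip force at its end, in the units of the state.
- r.sense(): the state, without advancing time (a new reading comes with each control period).
- r.snapshot(name): name is "side" or "top"; returns a dict with "color" (400x640x3 uint8, blue, green, red), "depth" (400x640 float32, mm along the optical axis (not along the pixel's ray), 0 where there is no reading), "mtx" (3x3 intrinsics, pixels), "T" (4x4, takes a point from camera to world coordinates). Camera axes: x right, y down, z forward; pixel columns grow to the right and rows downward; lengths in mm; the calibration is good to about 2 mm. A picture is of the moment at which its call begins.
- r.hand_in(): hands the job in; it is judged then, once.
The state is a dict: "time": time; "joint_pos": joint angles; "qd": joint speeds; "joint_efforts": joint torques, N m; "tool_pos": TCP position; "tcp_rot": TCP orientation; "ft_force": force on the tool from outside, world axes, zero at the start; "wrist_torque": the same for the moment, N m; "finger_gap": finger opening in mm; "grip_force": force on a finger pad.
Only numpy, scipy, OpenCV 4.12 (cv2) and the standard library are available. Lean on these libraries where they do the work, as an engineer would, in place of code of your own. Each camera call takes 0.05 s, during which the arm holds its last target. There are 200 camera calls.

## Working session

There is one attempt and no reset: what is moved stays moved. The work goes in short steps, Python scripts to look and compute and a tool call to move; the robot and the scene stay as the last step left them, time stands still between calls to the robot, and variables do not carry over. Pictures are saved under pics/ and viewed, at most 15 in all, crops included, and the job is handed in when it is done.

Besides the shell and the picture viewer there is one more tool, called after "Call:" by a JSON object that holds its "name" and its "arguments". apply_moves: Moves the arm, as the interface text tells. Its arguments: {"type":"object","properties":{"steps":{"type":"array"},"squeeze":{"type":"number"}},"required":["steps"]}

```bash
mkdir -p pics; ls; python3 - <<'E'
from bench import r
import cv2,numpy as np
for n in("top","side"):
    s=r.snapshot(n); cv2.imwrite(f"pics/{n}0.png",s["color"]); np.savez(f"{n}0.npz",**s); print(n,s["mtx"].round(1).tolist(),s["T"].round(3).tolist())
s=r.sense(); print(s)
E
```

```text
pics
top [[378.4, 0.0, 324.1], [0.0, 378.4, 203.0], [0.0, 0.0, 1.0]] [[-0.011, -0.986, 0.165, 366.224], [-1.0, 0.008, -0.018, -59.665], [0.016, -0.166, -0.986, 1047.345], [0.0, 0.0, 0.0, 1.0]]
side [[469.4, 0.0, 326.2], [0.0, 469.4, 192.3], [0.0, 0.0, 1.0]] [[-0.998, -0.051, 0.026, 481.763], [-0.054, 0.672, -0.739, 1056.269], [0.02, -0.739, -0.674, 1077.504], [0.0, 0.0, 0.0, 1.0]]
{'time': 0.1, 'joint_pos': array([ 5.83044254e+01,  7.51103815e+00,  8.53215192e+01,  1.11205542e-03,
        8.72617495e+01, -4.89432992e+00]), 'qd': array([-1.10292112e-05,  2.80627155e-02, -2.25518170e-01, -8.58957280e-02,
       -1.51433187e-02, -1.53485432e-02]), 'joint_efforts': array([ 3.05982838e-03, -5.70953715e+01, -5.01941049e+01, -1.76910189e-04,
        8.19625013e-03,  2.45573051e-05]), 'tool_pos': array([270.26954089, 535.14121261, 230.36122298]), 'tcp_rot': array([-1.79906132e+02, -9.15274450e-03,  1.53198694e+02]), 'ft_force': array([ 0.55753331, -0.26035879, -0.86837579]), 'wrist_torque': array([ 0.00388695,  0.02243424, -0.03022818]), 'grip_force': 0.0, 'finger_gap': 85.21056987160931}
```

View pics/top0.png

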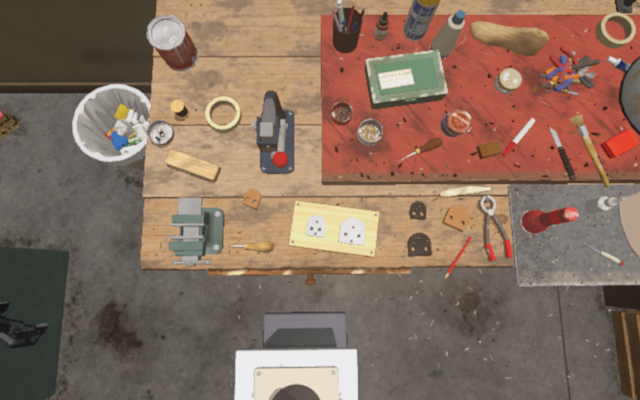

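View pics/side0.png

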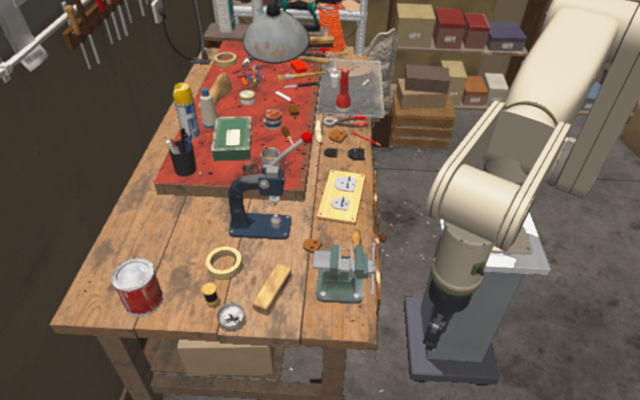

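The top view shows the board at (335,229), with the narrow plate at (316,227) and the broad plate at (352,232). The leathers are at (252,198) and (456,217), the rubbers at (418,210) and (419,244), and the beech block at (193,165). The vice, press, pliers and chisel are nearby. The side view shows the same layout.

```bash
cat > h.py <<'E'
import numpy as np,cv2
def ray(s,uv,z):
    uv=np.atleast_2d(uv).astype(float); K,T=s["mtx"],s["T"]
    d=np.c_[(uv-[K[0,2],K[1,2]])/[K[0,0],K[1,1]],np.ones(len(uv))]@T[:3,:3].T
    z=np.broadcast_to(z,(len(uv),))
    return T[:3,3]+d*((z-T[2,3])/d[:,2])[:,None]
def proj(s,P):
    K,T=s["mtx"],s["T"]; c=(np.atleast_2d(P)-T[:3,3])@T[:3,:3]
    return (c@K.T)[:,:2]/c[:,2:]
E
python3 - <<'E'
from h import *
s=dict(np.load("top0.npz")); im=s["color"]; hsv=cv2.cvtColor(im,cv2.COLOR_BGR2HSV)
for n,(u,v) in dict(board=(297,229),wood=(270,215),ln=(252,196),lb=(452,213),rb=(410,250),beech=(180,160),bw=(215,175),plate=(352,240),w2=(440,235)).items(): print(n,hsv[v,u],s["depth"][v,u])
a=cv2.resize(im[180:270,230:390],None,fx=4.9,fy=4.9,interpolation=cv2.INTER_CUBIC)
b=cv2.resize(im[190:265,395:535],None,fx=4,fy=4,interpolation=cv2.INTER_CUBIC)
c=cv2.resize(im[140:190,155:235],None,fx=3,fy=3,interpolation=cv2.INTER_CUBIC)
cv2.imwrite("pics/a.png",a)
o=np.zeros((300,800,3),np.uint8);o[:300,:560]=b;o[:150,560:]=c;cv2.imwrite("pics/b.png",o)
E
```

```text
board [ 25  73 237] 1036.7511
wood [ 15  89 174] 1055.9196
ln [ 14 135 194] 1049.7516
lb [ 14 133 197] 1054.3773
rb [15 59 86] 1033.2668
beech [ 18  92 232] 1045.7479
bw [ 16 111 166] 1042.3235
plate [  9   9 196] 1028.2944
w2 [ 15  94 177] 1057.3909
```

View pics/a.png

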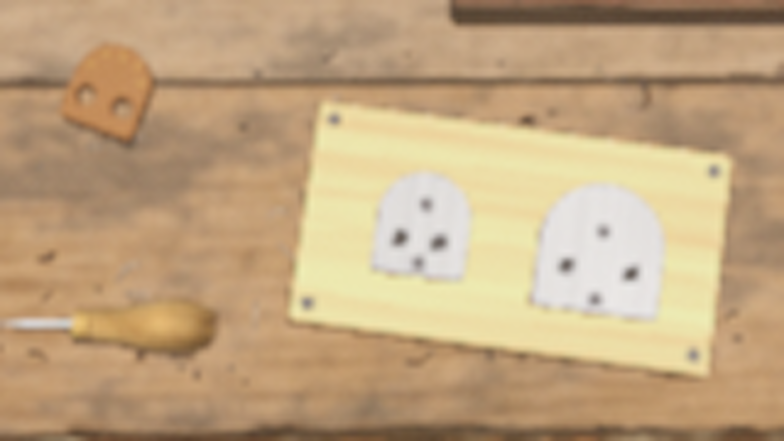

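View pics/b.png

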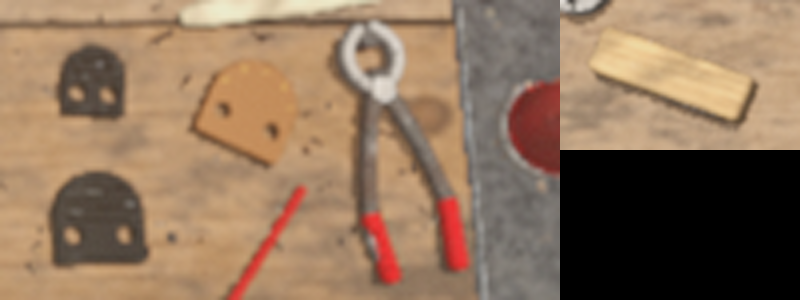

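The crops show every rounded back pointing up in the image, roughly +x. The board's y axis is tilted about -7°, and the narrow plate is on the left at +y. The leathers are yawed about -25° and the rubbers about 0°. The block's length runs across the image. Next I'll measure these.

```bash
cat > meas.py <<'E'
from h import *
def D(n):
    L,W,x0=(64,62,1) if n=="b" else (50,44,3)
    t=np.linspace(-np.pi/2,np.pi/2,40)
    p=np.r_[[[-L/2,W/2],[-L/2,-W/2]],np.c_[x0+W/2*np.cos(t),W/2*np.sin(t)]]
    M=cv2.moments(p.astype(np.float32)); return M["m10"]/M["m00"],M["m00"]
F=6
def blob(s,roi,fn,close=9):
    x0,y0,x1,y1=roi
    im=cv2.resize(s["color"][y0:y1,x0:x1],None,fx=F,fy=F,interpolation=cv2.INTER_CUBIC)
    m=fn(cv2.cvtColor(im,cv2.COLOR_BGR2HSV).astype(int)).astype(np.uint8)*255
    m=cv2.morphologyEx(m,cv2.MORPH_OPEN,np.ones((7,7)))
    cs,_=cv2.findContours(m,cv2.RETR_EXTERNAL,cv2.CHAIN_APPROX_NONE)
    c=max(cs,key=cv2.contourArea)[:,0]
    return (c+.5)/F-.5+[x0,y0],im,c
def rect(P):
    c,(w,h),a=cv2.minAreaRect(P[:,:2].astype(np.float32)); return np.array(c),w,h,a
leath=lambda h:(h[...,1]>113)&(h[...,2]>130)
black=lambda h:(h[...,2]<115)
board=lambda h:((h[...,0]>=20)|(h[...,1]<45))&(h[...,2]>150)
beech=lambda h:(h[...,2]>190)&(h[...,1]>60)
E
python3 - <<'E'
from meas import *
s=dict(np.load("top0.npz")); vis=[]
for n,roi,fn,z in [("ln",(238,184,268,214),leath,6),("lb",(440,200,472,234),leath,6),("rn",(407,198,430,222),black,6),("rb",(404,228,436,260),black,6),("beech",(155,140,232,188),beech,15),("board",(282,192,388,264),board,7.5)]:
    c,im,ci=blob(s,roi,fn); P=ray(s,c,z); ctr,w,h,a=rect(P)
    M=cv2.moments(P[:,:2].astype(np.float32)); g=np.array([M["m10"],M["m01"]])/M["m00"]
    print(n,"rect",ctr.round(1),round(w,1),round(h,1),round(a,1),"cent",g.round(1),"area",round(M["m00"]))
    if n[0] in"lr":
        cx,A=D(n[1]); yaw=(a+45)%90-45; d=np.array([np.cos(np.radians(yaw)),np.sin(np.radians(yaw))]); print("   yaw",round(yaw,1),"origin",(g-cx*d).round(1),"model area",round(A))
    cv2.drawContours(im,[ci],-1,(255,0,255),1); vis.append(im)
o=np.zeros((600,800,3),np.uint8);x=0
for i in vis[:4]: o[:i.shape[0],x:x+i.shape[1]]=i;x+=i.shape[1]
i=cv2.resize(vis[5],None,fx=.6,fy=.6);o[220:220+i.shape[0],:i.shape[1]]=i
i=cv2.resize(vis[4],None,fx=.6,fy=.6);o[220:220+i.shape[0],400:400+i.shape[1]]=i
cv2.imwrite("pics/c.png",o)
# pins: dark blobs & bores via depth
dep=s["depth"]
for u,v in [(311,228),(319,229),(345,234),(358,235)]: print(dep[v-2:v+3,u-2:u+3].round().astype(int).tolist())
E
```

```text
ln rect [557.6 122.5] 48.3 51.2 68.2 cent [555.7 122.8] area 2075
   yaw -21.8 origin [557.6 122. ] model area 1991
lb rect [ 501.3 -451.3] 69.7 68.6 61.8 cent [ 498.9 -449.5] area 3888
   yaw -28.2 origin [ 501.5 -450.9] model area 3554
rn rect [ 519.2 -338.9] 45.6 50.3 83.8 cent [ 517.4 -339.5] area 1935
   yaw -6.2 origin [ 519.5 -339.7] model area 1991
rb rect [ 424.  -338.1] 62.6 64.9 1.5 cent [ 421.6 -338.1] area 3455
   yaw 1.5 origin [ 424.5 -338. ] model area 3554
beech rect [655.3 287.7] 219.6 138.5 89.7 cent [665.6 273. ] area 17657
board rect [ 470.9 -104.9] 238.5 126.0 81.9 cent [ 470.9 -105. ] area 29346
[[1030, 1032, 1029, 1029, 1031], [1030, 1033, 1013, 1011, 1031], [1033, 1032, 1013, 1011, 1028], [1029, 1029, 1028, 1020, 1030], [1027, 1031, 1027, 1026, 1033]]
[[1030, 1031, 1033, 1032, 1029], [1029, 1031, 1032, 1015, 1032], [1029, 1028, 1016, 1007, 1013], [1029, 1033, 1026, 1014, 1027], [1030, 1031, 1027, 1031, 1031]]
[[1031, 1027, 1031, 1033, 1032], [1030, 1032, 1030, 1009, 1013], [1026, 1029, 1016, 1011, 1014], [1026, 1029, 1029, 1025, 1029], [1025, 1030, 1028, 1026, 1029]]
[[1030, 1028, 1026, 1030, 1033], [1031, 1029, 1028, 1030, 1029], [1029, 1030, 1029, 1010, 1008], [1030, 1032, 1020, 1012, 1010], [1030, 1032, 1034, 1031, 1027]]
```

View pics/c.png

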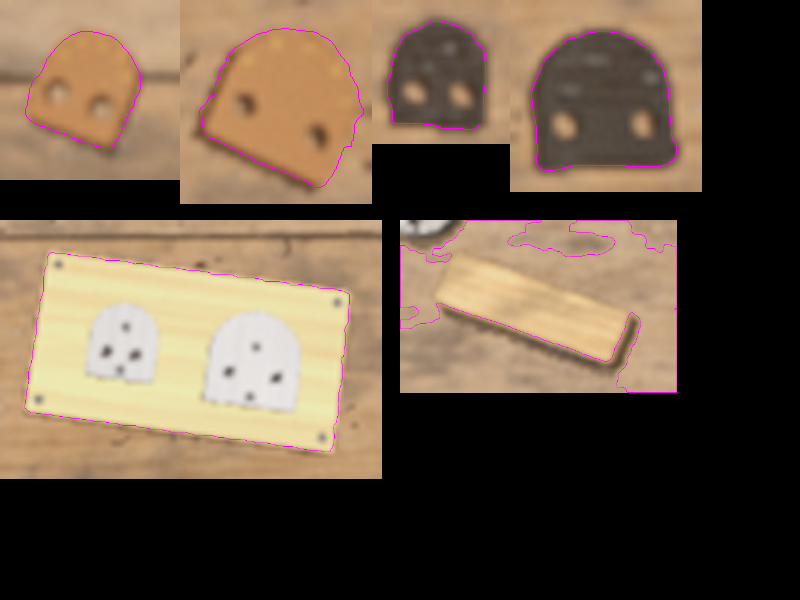

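The board measures 238.5x126 against 236x125, at (470.9, -104.9) with yaw -8.1. The contour of leather_broad and the block's mask are spoilt by shadow, so I'll redo both. First I'll start toward the narrow leather.

Call:
{"name": "apply_moves", "arguments": {"steps": [[1,-40,-22,0,0,0,0],[1,-40,-22,0,0,0,0],[1,-40,-22,0,0,0,0],[1,-40,-22,0,0,0,0],[1,-40,-22,0,0,0,0],[1,-40,-22,0,0,0,0],[1,-40,-22,0,0,0,-0.7],[1,0,0,0,0,0,-0.7]]}}

```text
time: 0.9
tool_pos: [453.5, 267.2, 230.9]
tcp_rot: [-179.9, 0.1, 160.0]
ft_force: [-0.1, 0.9, -0.1]
finger_gap: 85.4
grip_force: 0.0
```

```bash
cat >> h.py <<'E'
def go(x,y,z,yaw):
    from bench import r
    s=r.sense(); p=s["tool_pos"]; w=s["tcp_rot"][2]; c,q=np.cos(np.radians(w)),np.sin(np.radians(w))
    d=np.array([x,y,z])-p; t=-((yaw-w+180)%360-180)/5
    print("at",p.round(1),s["tcp_rot"].round(1),"-> tool shift",round(d[0]*c+d[1]*q,1),round(d[0]*q-d[1]*c,1),round(-d[2],1),"turn",round(t,2),"t",s["time"],"gap",round(s["finger_gap"],1),"grip",round(float(s["grip_force"]),1),"F",s["ft_force"].round(1))
E
python3 - <<'E'
from meas import *
s=dict(np.load("top0.npz")); sd=dict(np.load("side0.npz")); vis=[]
def edge(P,ctr,yaw,half):
    # fit the straight edge: contour points at back end of the piece
    R=np.array([[np.cos(yaw),np.sin(yaw)],[-np.sin(yaw),np.cos(yaw)]]); q=(P[:,:2]-ctr)@R.T
    out={}
    for nm,k in (("back",(q[:,0]<q[:,0].min()+7)&(abs(q[:,1])<half*.75)),("L",(q[:,1]>q[:,1].max()-6)&(q[:,0]<0)&(q[:,0]>-half*.75)),("R",(q[:,1]<q[:,1].min()+6)&(q[:,0]<0)&(q[:,0]>-half*.75))):
        f=cv2.fitLine(q[k].astype(np.float32),cv2.DIST_HUBER,0,.01,.01).ravel(); a=np.degrees(np.arctan2(f[1],f[0])); 
        if nm=="back": a-=90
        out[nm]=round(float(np.degrees(yaw)+(a+90)%180-90),1), round(float(f[2] if nm=="back" else f[3]),1)
    return out
l2=lambda h:(h[...,1]>116)&(h[...,2]>150)
for n,roi,fn,y0 in [("ln",(238,184,268,214),l2,-20),("lb",(440,200,470,234),l2,-25),("rn",(407,198,430,222),black,-4),("rb",(404,228,436,260),black,1)]:
    c,im,ci=blob(s,roi,fn); P=ray(s,c,8); ctr,w,h,a=rect(P)
    M=cv2.moments(P[:,:2].astype(np.float32)); g=np.array([M["m10"],M["m01"]])/M["m00"]
    cx,A=D(n[1]); y=np.radians(y0); print(n,"cent",g.round(1),"org",(g-cx*np.array([np.cos(y),np.sin(y)])).round(1),"area",round(M["m00"]),round(A),"rect",ctr.round(1),round(w,1),round(h,1),round(a,1),edge(P,ctr,y,31 if n[1]=="b" else 22))
# beech via grad: high value & yellow, grabCut
im=s["color"][138:192,155:236]; m=np.full(im.shape[:2],cv2.GC_BGD,np.uint8); m[9:45,8:70]=cv2.GC_PR_BGD
box=np.array([[167,153],[216,168],[214,178],[168,160]])-[155,138]; cv2.fillPoly(m,[box.astype(np.int32)],cv2.GC_FGD)
m[9:45,8:70][m[9:45,8:70]==2]=cv2.GC_PR_FGD
cv2.grabCut(cv2.resize(im,None,fx=1,fy=1),m,None,np.zeros((1,65)),np.zeros((1,65)),5,cv2.GC_INIT_WITH_MASK)
k=((m==1)|(m==3)).astype(np.uint8); c=max(cv2.findContours(k,0,1)[0],key=cv2.contourArea)[:,0]
P=ray(s,c+[155,138],30); print("beech",rect(P))
v=cv2.resize(im,None,fx=6,fy=6);cv2.drawContours(v,[(c*6+3).astype(np.int32)],-1,(255,0,255),1)
# depth of block
d=s["depth"]; vv,uu=np.mgrid[138:192,155:236]; K,T=s["mtx"],s["T"]; Z=d[138:192,155:236]
X=np.stack([(uu-K[0,2])/K[0,0]*Z,(vv-K[1,2])/K[1,1]*Z,Z],-1)@T[:3,:3].T+T[:3,3]
b=(X[...,2]>20)&(X[...,2]<45); b=cv2.morphologyEx(b.astype(np.uint8),cv2.MORPH_OPEN,np.ones((3,3))); nl,lab,st,_=cv2.connectedComponentsWithStats(b)
for i in range(1,nl):
    if st[i,4]>300: print("depth block",st[i].tolist(),rect(X[lab==i]),X[lab==i][:,2].mean())
# board from the side view
c,im,ci=blob(sd,(310,165,372,226),board); P=ray(sd,c,10); print("side board",rect(P))
cv2.drawContours(im,[ci],-1,(255,0,255),1)
o=np.zeros((400,800,3),np.uint8);o[:324,:486-162]=v[:,:324] if 0 else cv2.resize(v,(324,324));o[:366,400:772]=im;cv2.imwrite("pics/d.png",o)
from h import go; go(557,122,100,160)
E
```

```text
ln cent [555.8 122.6] org [557.8 121.8] area 1963 1991 rect [557.5 121.9] 48.0 49.7 70.1 {'back': (-19.8, -24.3), 'L': (-24.3, 23.1), 'R': (-26.1, -22.1)}
lb cent [ 498.9 -449.6] org [ 501.5 -450.8] area 3629 3554 rect [ 501.4 -451.5] 64.8 66.1 63.7 {'back': (-25.5, -32.6), 'L': (-26.5, 32.2), 'R': (-30.6, -30.8)}
rn cent [ 517.1 -338.9] org [ 519.2 -339.1] area 1927 1991 rect [ 518.9 -338.3] 45.6 50.2 83.8 {'back': (-6.6, -24.2), 'L': (-4.0, 22.5), 'R': (-7.5, -22.1)}
rb cent [ 421.5 -337.6] org [ 424.4 -337.5] area 3442 3554 rect [ 423.9 -337.6] 62.5 64.8 1.5 {'back': (-1.5, -30.3), 'L': (3.9, 31.5), 'R': (3.0, -30.8)}
beech (array([649.35522461, 287.19763184]), 149.7451629638672, 44.26030731201172, 69.69551849365234)
depth block [10, 12, 55, 31, 868] (array([648.05047607, 286.56213379]), 149.42355346679688, 47.16705322265625, 70.53461456298828) 28.569586627585135
side board (array([ 470.56066895, -110.03308105]), 239.40110778808594, 123.76595306396484, 82.2869644165039)
at [453.5 267.2 230.9] [-1.799e+02  1.000e-01  1.600e+02] -> tool shift -146.9 -101.1 130.9 turn 0.01 t 0.9 gap 85.4 grip 0.0 F [-0.1  0.9 -0.1]
```

View pics/d.png

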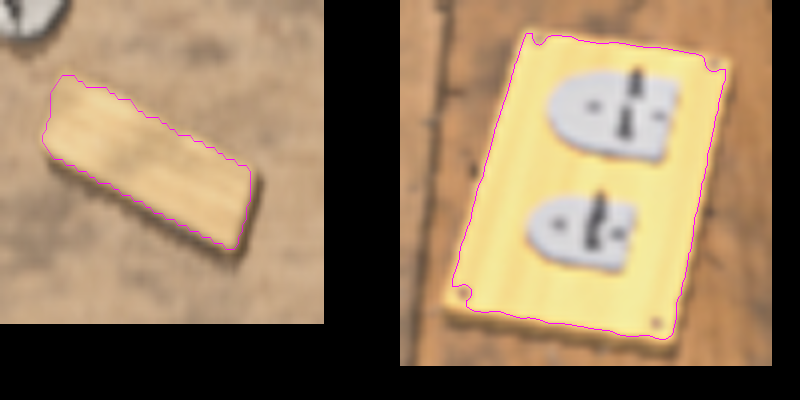

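The block is at (648.5, 287) with yaw -20, and colour and depth agree. In the side view the board's top comes out at about (470.6, -104.5), which agrees with the top view. The narrow leather is at (557.7, 122) with yaw -22, so the grasp point is (548, 126).

Call:
{"name": "apply_moves", "arguments": {"steps": [[1,-34.5,-25,0,0,0,0],[1,-34.5,-25,0,0,0,0],[1,-34.5,-25,0,0,0,0],[1,-34,-25,0,0,0,0],[1,0,0,45,0,0,0.4],[1,0,0,45,0,0,0],[1,0,0,45,0,0,0],[1,0,0,40,0,0,0]], "squeeze": 30}}

```text
time: 1.7
tool_pos: [545.4, 130.7, 53.6]
tcp_rot: [-179.9, -0.1, 158.2]
ft_force: [0.1, 0.4, -0.1]
finger_gap: 85.2
grip_force: 0.0
```

```bash
python3 - <<'E'
from h import *
from bench import r
s=r.snapshot("side"); cv2.imwrite("pics/e.png",cv2.resize(s["color"][100:300,220:420],None,fx=3,fy=3)); print(proj(s,[[548,126,0],[478,-55,20]]))
go(548.4,125.7,-1,158)
E
```

```text
[[313.65133091 247.90159685]
 [339.12165364 202.93348826]]
at [540.5 130.1  46.2] [-179.7   -0.6  158.2] -> tool shift -8.9 -1.2 47.2 turn 0.03 t 1.75 gap 85.4 grip 0.0 F [-5.7 -0.6 -4.6]
```

View pics/e.png

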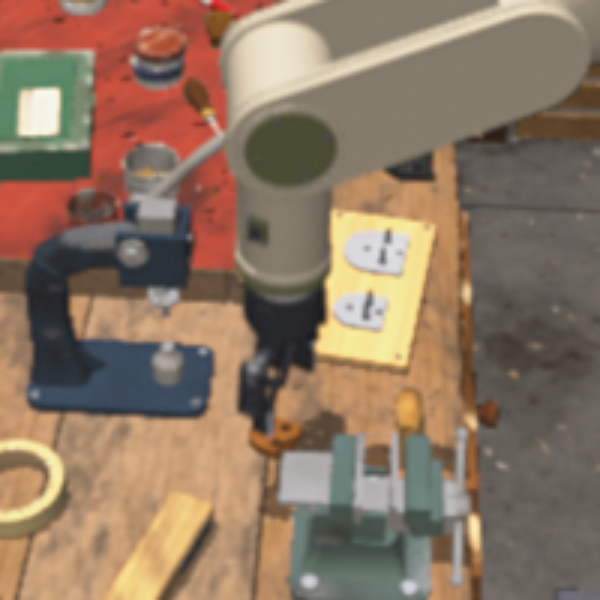

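The gripper is above the narrow leather, but the wrist housing looks close to the press lever. I'll let it settle and check for contact.

Call:
{"name": "apply_moves", "arguments": {"steps": [[1,0,0,0,0,0,0],[1,0,0,0,0,0,0],[1,0,0,0,0,0,0],[1,0,0,0,0,0,0],[1,0,0,0,0,0,0],[1,0,0,0,0,0,0],[1,0,0,0,0,0,0],[1,0,0,0,0,0,0]]}}

```text
time: 2.55
tool_pos: [546.4, 131.2, 56.3]
tcp_rot: [-180.0, -0.0, 158.2]
ft_force: [-0.1, -0.2, -0.2]
finger_gap: 85.3
grip_force: 0.0
```

```bash
python3 - <<'E'
from h import *
from bench import r
print(r.sense()["joint_pos"].round(2),r.sense()["joint_efforts"].round(1))
s=r.snapshot("top"); cv2.imwrite("pics/f.png",cv2.resize(s["color"][90:260,200:370],None,fx=3.5,fy=3.5)); print(proj(s,[[548,126,0],[575,15,325]]))
go(548.4,125.7,-1,158)
E
```

```text
[  8.27  10.49 100.98  -0.    68.53 -59.93] [  0.  -54.6 -45.   -0.   -0.   -0. ]
[[250.977908   201.47589648]
 [279.04736165 159.53213318]]
at [546.5 131.2  56.3] [-180.    -0.   158.2] -> tool shift -3.8 -4.3 57.3 turn 0.04 t 2.6 gap 85.2 grip 0.0 F [ 0.6  0.7 -0.1]
```

View pics/f.png

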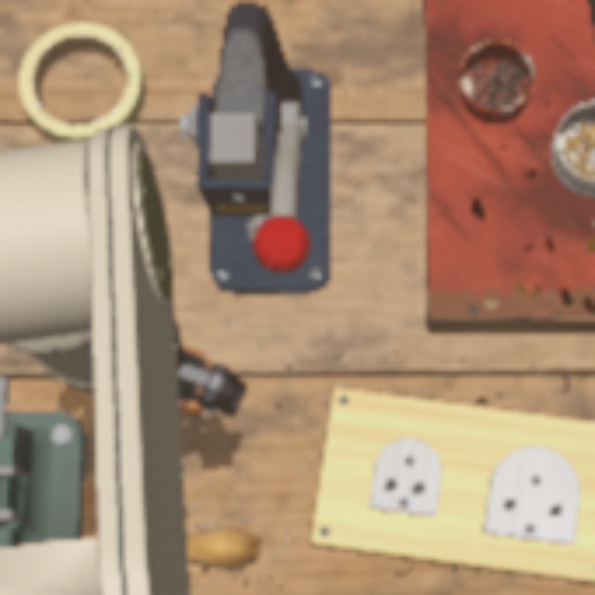

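It settled with zero force and is clear of the knob (the red ball at (281,242) in the crop). Before carrying past the knob, I'll measure the arm's envelope from depth.

```bash
python3 - <<'E'
from h import *
from bench import r
st=r.sense(); p=st["tool_pos"]; A=[]
for n in("top","side"):
    s=r.snapshot(n); d=s["depth"]; vv,uu=np.mgrid[:400,:640]; K=s["mtx"]
    X=np.stack([(uu-K[0,2])/K[0,0]*d,(vv-K[1,2])/K[1,1]*d,d],-1)@s["T"][:3,:3].T+s["T"][:3,3]
    A.append(X[d>0])
X=np.concatenate(A); X=X[(X[:,2]>135)&(X[:,0]<p[0]+150)&(X[:,0]>100)&(abs(X[:,1]-p[1])<220)]
X=X[~((X[:,1]<60)&(X[:,0]>540))]
a=np.radians(-st["joint_pos"][0]); q=X-p; R=np.array([[np.cos(a),-np.sin(a)],[np.sin(a),np.cos(a)]]); q[:,:2]=q[:,:2]@R.T
for lo in range(100,420,40):
    k=q[(q[:,2]>=lo)&(q[:,2]<lo+40)]
    if len(k)<5: continue
    print("relz",lo,"lat",np.percentile(k[:,1],[1,99]).round(),[(b,round(np.percentile(k[(k[:,1]>=b)&(k[:,1]<b+30)][:,0],98))) for b in range(-120,180,30) if ((k[:,1]>=b)&(k[:,1]<b+30)).sum()>4])
E
```

```text
relz 100 lat [-80.  65.] [(-90, 140), (-60, 0), (0, 36), (30, 42), (60, 33)]
relz 140 lat [-84.  39.] [(-90, 140), (-60, 141), (0, 36), (30, 22)]
relz 180 lat [-88.  44.] [(-90, 127), (0, 41), (30, 29)]
relz 220 lat [-1. 43.] [(-30, -40), (0, 40), (30, 26)]
relz 260 lat [-12.  44.] [(-30, -38), (0, 39), (30, 31)]
relz 300 lat [-69.  68.] [(-90, 17), (-30, -36), (0, -36), (30, 17), (60, 35)]
relz 340 lat [-69.  69.] [(-90, 43), (-60, 50), (-30, 46), (0, 45), (30, 45), (60, 45)]
relz 380 lat [-68.  67.] [(-90, 36), (-60, 41), (-30, 39), (0, 39), (30, 40), (60, 36)]
```

Call:
{"name": "apply_moves", "arguments": {"steps": [[1,-4,-4,20,0,0,0],[1,0,0,17,0,0,0],[1,0,0,10,0,0,0],[1,0,0,10,0,0,0],[1,0,0,0,0,0,0],[0.5,0,0,0,0,0,0],[-0.2,0,0,0,0,0,0],[-0.5,0,0,0,0,0,0]], "squeeze": 30}}

```text
time: 3.5
tool_pos: [549.5, 126.1, 0.2]
tcp_rot: [180.0, 0.1, 158.2]
ft_force: [0.8, -0.3, 1.3]
finger_gap: 43.7
grip_force: 0.8
```

Call:
{"name": "apply_moves", "arguments": {"steps": [[-0.5,0,0,0,0,0,0],[-0.5,0,0,0,0,0,0],[-0.5,0,0,0,0,0,0],[-0.5,0,0,0,0,0,0],[-0.5,0,0,0,0,0,0],[-0.5,0,0,0,0,0,0],[-0.5,0,0,0,0,0,0],[-0.5,0,0,0,0,0,0]]}}

```text
time: 4.3
tool_pos: [549.6, 126.2, 0.3]
tcp_rot: [179.9, 0.1, 158.2]
ft_force: [-0.7, 0.2, 6.8]
finger_gap: 43.2
grip_force: 31.4
```

The narrow leather is gripped (gap 43.2). The arm's envelope is compact, about 70 mm to the side and 50 mm ahead. I'll lift, move -x first, then cross to the plate.

Call:
{"name": "apply_moves", "arguments": {"steps": [[-0.5,0,0,-45,0,0,0],[-0.5,0,0,-45,0,0,0],[-0.5,37,-15,0,0,0,0],[-0.5,37,-15,0,0,0,0],[-0.5,-16.7,-41.8,0,0,0,0],[-0.5,-16.7,-41.8,0,0,0,0],[-0.5,-16.7,-41.8,0,0,0,0],[-0.5,-16.7,-41.8,0,0,0,0]]}}

```text
time: 5.1
tool_pos: [468.4, -55.8, 89.5]
tcp_rot: [180.0, 0.0, 158.2]
ft_force: [0.8, 0.6, -0.5]
finger_gap: 43.1
grip_force: 31.0
```

Call:
{"name": "apply_moves", "arguments": {"steps": [[-0.5,0,0,0,0,0,-0.92],[-0.5,0,0,0,0,0,-0.92],[-0.5,0,0,0,0,0,-0.92],[-0.5,0,0,0,0,0,0],[-0.5,0,0,0,0,0,0],[-0.5,0,0,0,0,0,0],[-0.5,0,0,0,0,0,0],[-0.5,0,0,0,0,0,0]]}}

```text
time: 5.9
tool_pos: [468.8, -54.3, 89.3]
tcp_rot: [-180.0, 0.0, 172.0]
ft_force: [-0.2, 0.1, -0.7]
finger_gap: 42.9
grip_force: 31.0
```

```bash
python3 - <<'E'
from h import *
from bench import r
o=np.zeros((600,800,3),np.uint8)
s=r.snapshot("top"); o[:400,:400]=cv2.resize(s["color"][190:270,280:360],(400,400),interpolation=cv2.INTER_CUBIC)
s=r.snapshot("side"); o[:400,400:]=cv2.resize(s["color"][150:230,300:380],(400,400),interpolation=cv2.INTER_CUBIC)
cv2.imwrite("pics/g.png",o)
go(469,-54.1,60,172)
E
```

```text
at [468.8 -54.4  89.3] [-180.   -0.  172.] -> tool shift -0.2 0.3 29.3 turn -0.0 t 6.0 gap 42.7 grip 31.0 F [ 0.4  0.3 -0.7]
```

View pics/g.png

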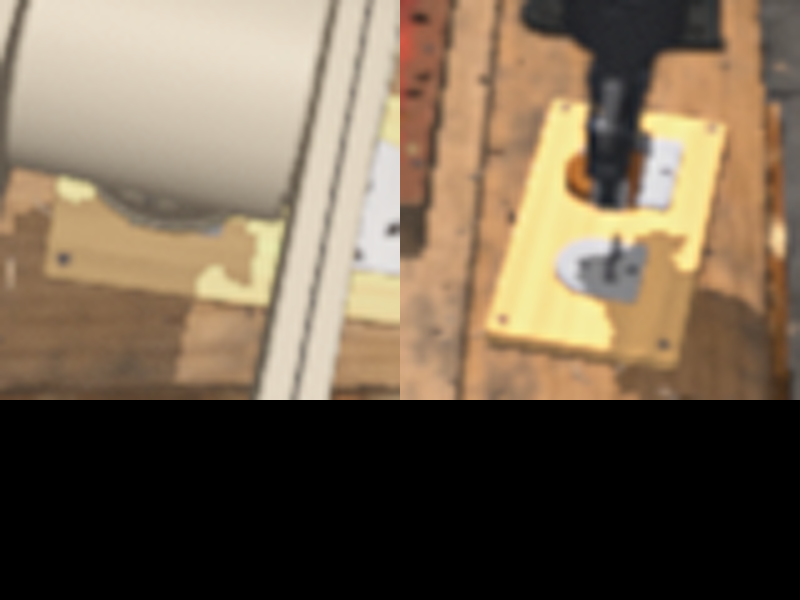

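In the side view the leather is held level over the narrow plate; the top view is blocked by the arm. I'll descend onto the pin tips and watch the force.

Call:
{"name": "apply_moves", "arguments": {"steps": [[-0.5,0,0,22,0,0,0],[-0.5,0,0,20,0,0,0],[-0.5,0,0,2,0,0,0],[-0.5,0,0,2,0,0,0],[-0.5,0,0,2,0,0,0],[-0.5,0,0,2,0,0,0],[-0.5,0,0,1,0,0,0],[-0.5,0,0,0,0,0,0]]}}

```text
time: 6.8
tool_pos: [469.0, -54.5, 38.6]
tcp_rot: [-180.0, 0.0, 172.0]
ft_force: [-0.6, -0.9, -0.4]
finger_gap: 43.3
grip_force: 31.0
```

```bash
python3 - <<'E'
from h import *
go(469,-54.1,20.3,172)
from bench import r
print(r.sense()["wrist_torque"])
E
```

```text
at [469.  -54.5  38.6] [-180.    0.  172.] -> tool shift 0.1 0.4 18.3 turn -0.0 t 6.8 gap 43.3 grip 31.0 F [-0.6 -0.9 -0.4]
[-0.06898976  0.00549861 -0.0348218 ]
```

Call:
{"name": "apply_moves", "arguments": {"steps": [[-0.5,0,0,3,0,0,0],[-0.5,0,0,3,0,0,0],[-0.5,0,0,3,0,0,0],[-0.5,0,0,3,0,0,0],[-0.5,0,0,2,0,0,0],[-0.5,0,0,2,0,0,0],[-0.5,0,0,1,0,0,0],[-0.5,0,0,0,0,0,0]]}}

```text
time: 7.6
tool_pos: [468.7, -54.4, 21.1]
tcp_rot: [180.0, -0.0, 172.0]
ft_force: [-0.1, -0.2, -0.5]
finger_gap: 43.3
grip_force: 31.0
```

```bash
python3 - <<'E'
from h import *
go(469,-54.1,20.3,172)
E
```

```text
at [468.7 -54.4  21.1] [180.  -0. 172.] -> tool shift -0.3 0.4 0.8 turn -0.0 t 7.6 gap 43.3 grip 31.0 F [-0.1 -0.2 -0.5]
```

No contact on the way down, so it's home. I'll lower the last millimetre, release, rise and go to the broad leather.

Call:
{"name": "apply_moves", "arguments": {"steps": [[-0.5,0,0,0.8,0,0,0],[0,0,0,0,0,0,0],[1,0,0,0,0,0,0],[1,0,0,0,0,0,0],[1,0,0,0,0,0,0],[1,0,0,-10,0,0,0],[1,0,0,-40,0,0,0],[1,0,0,-40,0,0,0]]}}

```text
time: 8.4
tool_pos: [467.6, -54.2, 111.2]
tcp_rot: [180.0, -0.2, 172.0]
ft_force: [1.4, 0.1, 0.4]
finger_gap: 85.5
grip_force: 0.0
```

Call:
{"name": "apply_moves", "arguments": {"steps": [[1,-9.5,-48,0,0,0,0],[1,-9.5,-48,0,0,0,0],[1,-9.5,-48,0,0,0,0],[1,-9.5,-48,0,0,0,0],[1,-9.5,-48,0,0,0,0],[1,-9.5,-48,0,0,0,0],[1,-9.5,-48,0,0,0,0],[1,-9.5,-48,0,0,0,0]]}}

```text
time: 9.2
tool_pos: [490.5, -447.5, 111.4]
tcp_rot: [-180.0, 0.0, 172.0]
ft_force: [0.7, 0.4, 1.0]
finger_gap: 85.2
grip_force: 0.0
```

Call:
{"name": "apply_moves", "arguments": {"steps": [[1,0,0,0,0,0,0.9],[1,0,0,0,0,0,0.9],[1,0,0,0,0,0,0.9],[1,0,0,0,0,0,0.9],[1,0,0,0,0,0,0],[1,0,0,0,0,0,0],[1,0,0,0,0,0,0],[1,0,0,0,0,0,0]]}}

```text
time: 10.0
tool_pos: [490.6, -445.2, 110.7]
tcp_rot: [-180.0, 0.0, 154.1]
ft_force: [-0.3, 0.9, -1.0]
finger_gap: 85.2
grip_force: 0.0
```

```bash
python3 - <<'E'
from h import *
from bench import r
o=np.zeros((500,800,3),np.uint8)
s=r.snapshot("top"); np.savez("top1.npz",**s); o[:400,:400]=cv2.resize(s["color"][190:270,280:360],(400,400),interpolation=cv2.INTER_CUBIC)
s=r.snapshot("side"); o[:500,400:]=cv2.resize(s["color"][125:225,300:380],(400,500),interpolation=cv2.INTER_CUBIC)
cv2.imwrite("pics/h.png",o)
go(490.7,-445.5,-4,154)
E
```

```text
at [ 490.6 -445.2  110.6] [180.   0. 154.] -> tool shift -0.2 -0.2 114.6 turn 0.01 t 10.1 gap 85.7 grip 0.0 F [-0.1 -0.5 -0.2]
```

View pics/h.png

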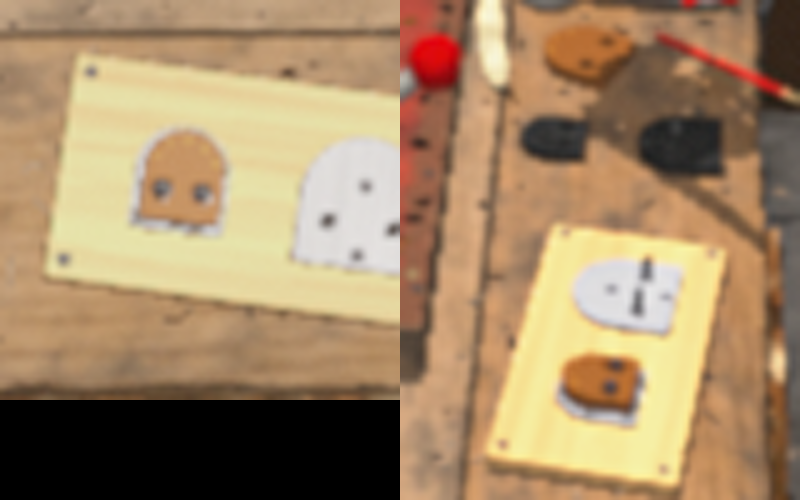

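The narrow leather sits over its pins in the top view at (180,180), centred on its plate. Now I'll grip the broad leather.

Call:
{"name": "apply_moves", "arguments": {"steps": [[1,0,0,40,0,0,0],[1,0,0,35,0,0,0],[1,0,0,20,0,0,0],[1,0,0,12,0,0,0],[1,0,0,7,0,0,0],[0.8,0,0,0,0,0,0],[0.2,0,0,0,0,0,0],[-0.2,0,0,0,0,0,0]]}}

```text
time: 10.9
tool_pos: [491.7, -446.4, -1.5]
tcp_rot: [-179.9, 0.2, 154.0]
ft_force: [0.7, -0.2, -0.4]
finger_gap: 60.7
grip_force: 33.3
```

Call:
{"name": "apply_moves", "arguments": {"steps": [[-0.2,0,0,0,0,0,0],[-0.2,0,0,0,0,0,0],[-0.2,0,0,0,0,0,0],[-0.2,0,0,0,0,0,0],[-0.2,0,0,0,0,0,0],[-0.2,0,0,0,0,0,0],[-0.2,0,0,0,0,0,0],[-0.2,0,0,0,0,0,0]]}}

```text
time: 11.7
tool_pos: [491.6, -446.3, -1.7]
tcp_rot: [-179.9, 0.2, 154.0]
ft_force: [-1.2, 0.2, 6.2]
finger_gap: 61.5
grip_force: 34.0
```

```bash
python3 - <<'E'
from h import *
go(0,0,0,172)
E
```

```text
at [ 491.6 -446.3   -1.7] [-179.9    0.2  154. ] -> tool shift 637.5 185.6 -1.7 turn -3.6 t 11.7 gap 61.5 grip 34.0 F [-1.2  0.2  6.2]
```

Gripped (gap 61.5). Now I'll lift and carry it to the broad plate.

Call:
{"name": "apply_moves", "arguments": {"steps": [[-0.2,0,0,-45,0,0,0],[-0.2,0,0,-50,0,0,0],[-0.2,27.2,41,0,0,0,0],[-0.2,27.2,41,0,0,0,0],[-0.2,27.2,41,0,0,0,0],[-0.2,27.2,41,0,0,0,0],[-0.2,27.2,41,0,0,0,0],[-0.2,27.2,41,0,0,0,0]]}}

```text
time: 12.5
tool_pos: [451.2, -150.9, 91.7]
tcp_rot: [180.0, 0.0, 154.0]
ft_force: [1.7, 0.9, 0.3]
finger_gap: 61.3
grip_force: 33.3
```

Call:
{"name": "apply_moves", "arguments": {"steps": [[-0.2,0,0,0,0,0,-0.9],[-0.2,0,0,0,0,0,-0.9],[-0.2,0,0,0,0,0,-0.9],[-0.2,0,0,0,0,0,-0.9],[-0.2,0,0,0,0,0,0],[-0.2,0,0,0,0,0,0],[-0.2,0,0,0,0,0,0],[-0.2,0,0,0,0,0,0]]}}

```text
time: 13.3
tool_pos: [451.7, -152.7, 91.5]
tcp_rot: [180.0, -0.0, 171.9]
ft_force: [-0.2, -0.0, -0.7]
finger_gap: 61.0
grip_force: 33.3
```

```bash
python3 - <<'E'
from h import *
go(453.1,-152.9,36,172)
E
```

```text
at [ 451.7 -152.7   91.5] [180.   -0.  171.9] -> tool shift -1.4 0.0 55.5 turn -0.02 t 13.3 gap 61.0 grip 33.3 F [-0.2 -0.  -0.7]
```

Call:
{"name": "apply_moves", "arguments": {"steps": [[-0.2,-1.4,0,20,0,0,0],[-0.2,0,0,20,0,0,0],[-0.2,0,0,6,0,0,0],[-0.2,0,0,2,0,0,0],[-0.2,0,0,2,0,0,0],[-0.2,0,0,2,0,0,0],[-0.2,0,0,2,0,0,0],[-0.2,0,0,1,0,0,0]]}}

```text
time: 14.1
tool_pos: [453.4, -153.0, 36.8]
tcp_rot: [-180.0, 0.0, 172.0]
ft_force: [-0.6, 0.3, -0.1]
finger_gap: 61.2
grip_force: 33.3
```

```bash
python3 - <<'E'
from h import *
go(453.1,-152.9,18.5,172)
E
```

```text
at [ 453.4 -153.    36.8] [-180.    0.  172.] -> tool shift 0.3 0.0 18.3 turn -0.0 t 14.1 gap 61.2 grip 33.3 F [-0.6  0.3 -0.1]
```

Call:
{"name": "apply_moves", "arguments": {"steps": [[-0.2,0,0,3,0,0,0],[-0.2,0,0,3,0,0,0],[-0.2,0,0,3,0,0,0],[-0.2,0,0,3,0,0,0],[-0.2,0,0,3,0,0,0],[-0.2,0,0,1.5,0,0,0],[-0.2,0,0,1,0,0,0],[-0.2,0,0,0,0,0,0]]}}

```text
time: 14.9
tool_pos: [453.1, -152.8, 18.9]
tcp_rot: [180.0, -0.0, 172.0]
ft_force: [0.1, -0.3, -0.4]
finger_gap: 60.9
grip_force: 33.3
```

Call:
{"name": "apply_moves", "arguments": {"steps": [[0.2,0,0,0,0,0,0],[1,0,0,0,0,0,0],[1,0,0,0,0,0,0],[1,0,0,0,0,0,0],[1,0,0,-5,0,0,0],[1,0,0,-20,0,0,0],[1,0,0,-35,0,0,0],[1,0,0,-35,0,0,0]]}}

```text
time: 15.7
tool_pos: [452.5, -152.5, 114.9]
tcp_rot: [180.0, -0.1, 172.0]
ft_force: [-0.1, -0.2, 0.4]
finger_gap: 85.5
grip_force: 0.0
```

Call:
{"name": "apply_moves", "arguments": {"steps": [[1,-16.3,-35.1,0,0,0,0],[1,-16.3,-35.1,0,0,0,0],[1,-16.3,-35.1,0,0,0,0],[1,-16.3,-35.1,0,0,0,0],[1,-16.3,-35.1,0,0,0,0],[1,0,0,20,0,0,-0.6],[1,0,0,20,0,0,0],[1,0,0,0,0,0,0]]}}

```text
time: 16.5
tool_pos: [507.3, -336.8, 70.7]
tcp_rot: [179.8, -0.3, 175.0]
ft_force: [-0.9, 0.3, -0.6]
finger_gap: 85.3
grip_force: 0.0
```

```bash
python3 - <<'E'
from h import *
from bench import r
s=r.snapshot("top"); cv2.imwrite("pics/i.png",cv2.resize(s["color"][190:270,280:440],(800,400),interpolation=cv2.INTER_CUBIC))
go(509.2,-338.1,-0.5,175)
E
```

```text
at [ 508.2 -337.1   72.5] [179.9  -0.2 175. ] -> tool shift -1.1 -0.9 73.0 turn -0.0 t 16.55 gap 85.3 grip 0.0 F [-0.2 -1.  -0.7]
```

View pics/i.png

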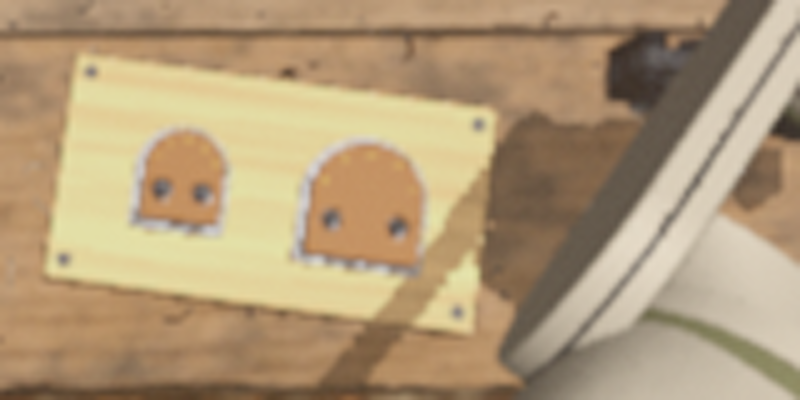

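Both leathers are seated with their pins inside the bores, at (180,180) and (365,205) in the crop. Now the narrow rubber.

Call:
{"name": "apply_moves", "arguments": {"steps": [[1,-0.8,-0.6,30,0,0,0],[1,0,0,25,0,0,0],[1,0,0,12,0,0,0],[1,0,0,5,0,0,0],[1,0,0,0,0,0,0],[0.5,0,0,0,0,0,0],[-0.2,0,0,0,0,0,0],[-0.5,0,0,0,0,0,0]]}}

```text
time: 17.35
tool_pos: [510.8, -339.2, 3.2]
tcp_rot: [-179.9, 0.1, 175.0]
ft_force: [0.7, -0.3, 1.2]
finger_gap: 43.8
grip_force: 0.8
```

Call:
{"name": "apply_moves", "arguments": {"steps": [[-0.5,0,0,0,0,0,0],[-0.5,0,0,0,0,0,0],[-0.5,0,0,0,0,0,0],[-0.5,0,0,0,0,0,0],[-0.5,0,0,0,0,0,0],[-0.5,0,0,0,0,0,0],[-0.5,0,0,0,0,0,0],[-0.5,0,0,0,0,0,0]]}}

```text
time: 18.15
tool_pos: [510.9, -339.2, 3.3]
tcp_rot: [-179.9, 0.1, 175.0]
ft_force: [-0.7, 1.1, 6.9]
finger_gap: 43.0
grip_force: 30.8
```

Call:
{"name": "apply_moves", "arguments": {"steps": [[-0.5,0,0,-45,0,0,0],[-0.5,0,0,-45,0,0,0],[-0.5,11,46.8,0,0,0,0],[-0.5,11,46.8,0,0,0,0],[-0.5,11,46.8,0,0,0,0],[-0.5,11,46.8,0,0,0,0],[-0.5,11,46.8,0,0,0,0],[-0.5,11,46.8,0,0,0,0]]}}

```text
time: 18.95
tool_pos: [468.4, -51.5, 92.3]
tcp_rot: [180.0, 0.0, 175.0]
ft_force: [1.0, 0.2, -0.2]
finger_gap: 42.9
grip_force: 31.1
```

Call:
{"name": "apply_moves", "arguments": {"steps": [[-0.5,0,0,0,0,0,0.6],[-0.5,0,0,20,0,0,0],[-0.5,0,0,10,0,0,0],[-0.5,0,0,0,0,0,0],[-0.5,0,0,0,0,0,0],[-0.5,0,0,0,0,0,0],[-0.5,0,0,0,0,0,0],[-0.5,0,0,0,0,0,0]]}}

```text
time: 19.75
tool_pos: [469.3, -53.4, 62.5]
tcp_rot: [-180.0, 0.0, 172.0]
ft_force: [-0.3, -0.4, 0.6]
finger_gap: 43.2
grip_force: 31.1
```

```bash
python3 - <<'E'
from h import *
go(469.8,-53.7,43,172)
E
```

```text
at [469.3 -53.4  62.5] [-180.    0.  172.] -> tool shift -0.5 -0.2 19.5 turn -0.01 t 19.75 gap 43.2 grip 31.1 F [-0.3 -0.4  0.6]
```

Call:
{"name": "apply_moves", "arguments": {"steps": [[-0.5,-0.5,-0.2,10,0,0,0],[-0.5,0,0,5,0,0,0],[-0.5,0,0,2,0,0,0],[-0.5,0,0,2,0,0,0],[-0.5,0,0,2,0,0,0],[-0.5,0,0,1,0,0,0],[-0.5,0,0,0,0,0,0],[-0.5,0,0,0,0,0,0]]}}

```text
time: 20.55
tool_pos: [469.5, -53.4, 40.2]
tcp_rot: [180.0, 0.0, 172.0]
ft_force: [0.2, 0.6, -0.8]
finger_gap: 42.8
grip_force: 31.1
```

Call:
{"name": "apply_moves", "arguments": {"steps": [[-0.5,0,0,2,0,0,0],[-0.5,0,0,1,0,0,0],[-0.5,0,0,1,0,0,0],[-0.5,0,0,0.5,0,0,0],[-0.5,0,0,0,0,0,0],[-0.5,0,0,0,0,0,0],[-0.5,0,0,0,0,0,0],[-0.5,0,0,0,0,0,0]]}}

```text
time: 21.35
tool_pos: [469.4, -53.4, 35.5]
tcp_rot: [-180.0, 0.0, 172.0]
ft_force: [-0.4, -0.8, -0.6]
finger_gap: 42.8
grip_force: 31.1
```

Call:
{"name": "apply_moves", "arguments": {"steps": [[0,0,0,0,0,0,0],[1,0,0,0,0,0,0],[1,0,0,0,0,0,0],[1,0,0,0,0,0,0],[1,0,0,-5,0,0,0],[1,0,0,-15,0,0,0],[1,0,0,-30,0,0,0],[1,0,0,-30,0,0,0]]}}

```text
time: 22.15
tool_pos: [468.7, -53.3, 116.2]
tcp_rot: [180.0, -0.1, 172.0]
ft_force: [0.8, 0.2, 0.3]
finger_gap: 85.5
grip_force: 0.0
```

Call:
{"name": "apply_moves", "arguments": {"steps": [[1,2.8,-48.3,0,0,0,0],[1,2.8,-48.3,0,0,0,0],[1,2.8,-48.3,0,0,0,0],[1,2.8,-48.3,0,0,0,0],[1,2.8,-48.3,0,0,0,0],[1,2.8,-48.3,0,0,0,0],[1,0,0,20,0,0,-1],[1,0,0,20,0,0,-1]]}}

```text
time: 22.95
tool_pos: [412.3, -340.5, 76.2]
tcp_rot: [-179.9, 0.1, -178.0]
ft_force: [0.2, 0.7, -0.9]
finger_gap: 85.6
grip_force: 0.0
```

Call:
{"name": "apply_moves", "arguments": {"steps": [[1,0,0,20,0,0,0],[1,0,0,0,0,0,0],[1,0,0,0,0,0,0],[1,0,0,0,0,0,0],[1,0,0,0,0,0,0],[1,0,0,0,0,0,0],[1,0,0,0,0,0,0],[1,0,0,0,0,0,0]]}}

```text
time: 23.75
tool_pos: [412.5, -338.1, 55.8]
tcp_rot: [-180.0, 0.0, -178.0]
ft_force: [-0.3, -0.2, 0.3]
finger_gap: 85.3
grip_force: 0.0
```

```bash
python3 - <<'E'
from h import *
from bench import r
o=np.zeros((500,800,3),np.uint8)
s=r.snapshot("top"); o[:400,:400]=cv2.resize(s["color"][190:270,280:360],(400,400),interpolation=cv2.INTER_CUBIC)
s=r.snapshot("side"); o[:500,400:]=cv2.resize(s["color"][125:225,300:380],(400,500),interpolation=cv2.INTER_CUBIC)
cv2.imwrite("pics/j.png",o)
go(412.4,-337.9,-1,182)
E
```

```text
at [ 412.4 -338.1   55.6] [-180.    0. -178.] -> tool shift -0.0 0.2 56.6 turn -0.0 t 23.85 gap 85.2 grip 0.0 F [ 0.6  0.1 -0.3]
```

View pics/j.png

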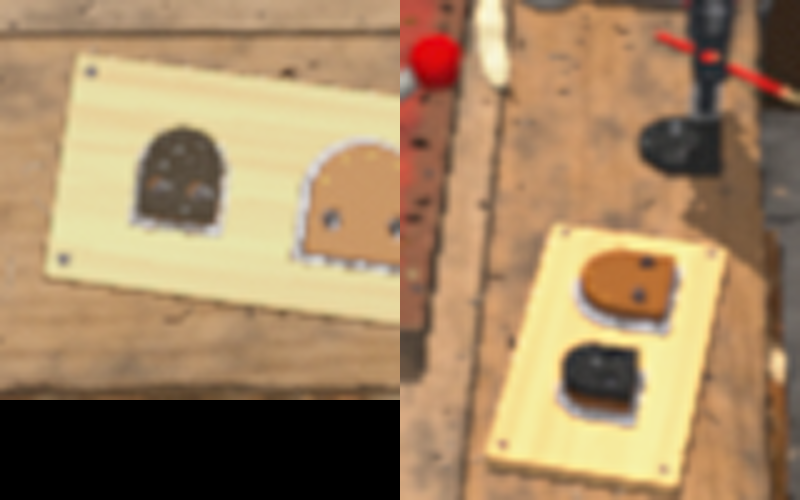

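The narrow rubber sits flush on its leather at (180,178). Now the broad rubber.

Call:
{"name": "apply_moves", "arguments": {"steps": [[1,0,0,30,0,0,0],[1,0,0,15,0,0,0],[1,0,0,8,0,0,0],[1,0,0,3,0,0,0],[1,0,0,0,0,0,0],[0.8,0,0,0,0,0,0],[0.2,0,0,0,0,0,0],[-0.2,0,0,0,0,0,0]]}}

```text
time: 24.65
tool_pos: [413.1, -338.8, 0.6]
tcp_rot: [-179.9, 0.1, -178.0]
ft_force: [0.4, 0.1, 4.8]
finger_gap: 61.1
grip_force: 32.8
```

Call:
{"name": "apply_moves", "arguments": {"steps": [[-0.2,0,0,0,0,0,0],[-0.2,0,0,0,0,0,0],[-0.2,0,0,0,0,0,0],[-0.2,0,0,0,0,0,0],[-0.2,0,0,0,0,0,0],[-0.2,0,0,0,0,0,0],[-0.2,0,0,0,0,0,0],[-0.2,0,0,0,0,0,0]]}}

```text
time: 25.45
tool_pos: [413.1, -338.8, 0.6]
tcp_rot: [-179.9, 0.1, -178.0]
ft_force: [-1.4, 0.6, 5.9]
finger_gap: 61.2
grip_force: 33.0
```

Call:
{"name": "apply_moves", "arguments": {"steps": [[-0.2,0,0,-45,0,0,0],[-0.2,0,0,-45,0,0,0],[-0.2,-11.5,46.3,0,0,0,0],[-0.2,-11.5,46.3,0,0,0,0],[-0.2,-11.5,46.3,0,0,0,0],[-0.2,-11.5,46.3,0,0,0,0],[-0.2,0,0,0,0,0,1],[-0.2,0,0,0,0,0,1]]}}

```text
time: 26.25
tool_pos: [452.1, -149.5, 89.5]
tcp_rot: [180.0, 0.0, 172.0]
ft_force: [-0.3, -0.6, -0.3]
finger_gap: 60.9
grip_force: 33.5
```

Call:
{"name": "apply_moves", "arguments": {"steps": [[-0.2,0,0,20,0,0,0],[-0.2,0,0,10,0,0,0],[-0.2,0,0,0,0,0,0],[-0.2,0,0,0,0,0,0],[-0.2,0,0,0,0,0,0],[-0.2,0,0,0,0,0,0],[-0.2,0,0,0,0,0,0],[-0.2,0,0,0,0,0,0]]}}

```text
time: 27.05
tool_pos: [452.1, -151.5, 59.8]
tcp_rot: [-180.0, 0.0, 172.0]
ft_force: [0.3, -0.1, -0.6]
finger_gap: 60.8
grip_force: 33.5
```

```bash
python3 - <<'E'
from h import *
go(452.7,-152.2,38,172)
E
```

```text
at [ 452.1 -151.5   59.8] [-180.    0.  172.] -> tool shift -0.7 -0.6 21.8 turn -0.0 t 27.05 gap 60.8 grip 33.5 F [ 0.3 -0.1 -0.6]
```

Call:
{"name": "apply_moves", "arguments": {"steps": [[-0.2,-0.7,-0.6,10,0,0,0],[-0.2,0,0,5,0,0,0],[-0.2,0,0,2,0,0,0],[-0.2,0,0,2,0,0,0],[-0.2,0,0,2,0,0,0],[-0.2,0,0,1,0,0,0],[-0.2,0,0,0,0,0,0],[-0.2,0,0,0,0,0,0]]}}

```text
time: 27.85
tool_pos: [452.7, -152.1, 37.6]
tcp_rot: [-180.0, 0.0, 172.0]
ft_force: [0.5, 0.1, -0.7]
finger_gap: 60.7
grip_force: 33.5
```

Call:
{"name": "apply_moves", "arguments": {"steps": [[-0.2,0,0,2,0,0,0],[-0.2,0,0,1,0,0,0],[-0.2,0,0,1,0,0,0],[-0.2,0,0,0.5,0,0,0],[-0.2,0,0,0,0,0,0],[-0.2,0,0,0,0,0,0],[-0.2,0,0,0,0,0,0],[-0.2,0,0,0,0,0,0]]}}

```text
time: 28.65
tool_pos: [452.6, -152.1, 33.1]
tcp_rot: [-180.0, 0.0, 172.0]
ft_force: [0.2, -0.4, -1.0]
finger_gap: 60.6
grip_force: 33.5
```

Call:
{"name": "apply_moves", "arguments": {"steps": [[0.2,0,0,0,0,0,0],[1,0,0,0,0,0,0],[1,0,0,0,0,0,0],[1,0,0,0,0,0,0],[1,0,0,-5,0,0,0],[1,0,0,-15,0,0,0],[1,0,0,-40,0,0,0],[1,0,0,-40,0,0,0]]}}

```text
time: 29.45
tool_pos: [451.6, -151.6, 133.6]
tcp_rot: [180.0, -0.1, 172.0]
ft_force: [0.0, -0.4, 0.2]
finger_gap: 85.3
grip_force: 0.0
```

Call:
{"name": "apply_moves", "arguments": {"steps": [[1,0,0,-50,0,0,0],[1,0,0,-20,0,0,0],[1,0,0,0,0,0,1],[1,0,0,0,0,0,1],[1,0,0,0,0,0,1],[1,0,0,0,0,0,1],[1,0,0,0,0,0,1],[1,0,0,0,0,0,1]]}}

```text
time: 30.25
tool_pos: [452.5, -152.1, 203.4]
tcp_rot: [180.0, 0.0, 141.8]
ft_force: [0.6, -0.5, -0.1]
finger_gap: 85.8
grip_force: 0.0
```

Call:
{"name": "apply_moves", "arguments": {"steps": [[1,0,0,0,0,0,1],[1,0,0,0,0,0,1],[1,0,0,0,0,0,1],[1,0,0,0,0,0,1],[1,0,0,0,0,0,1],[1,0,0,0,0,0,1],[1,0,0,0,0,0,1],[1,0,0,0,0,0,1]]}}

```text
time: 31.05
tool_pos: [452.5, -152.1, 203.4]
tcp_rot: [180.0, 0.0, 101.8]
ft_force: [-0.1, 0.4, -0.2]
finger_gap: 85.5
grip_force: 0.0
```

Call:
{"name": "apply_moves", "arguments": {"steps": [[1,0,0,0,0,0,1],[1,0,0,0,0,0,1],[1,0,0,0,0,0,1],[1,0,0,0,0,0,1],[1,0,0,0,0,0,1],[1,0,0,0,0,0,1],[1,0,0,0,0,0,0.4],[1,0,0,0,0,0,0]]}}

```text
time: 31.85
tool_pos: [452.5, -152.1, 203.4]
tcp_rot: [180.0, 0.0, 70.0]
ft_force: [0.7, -0.1, -0.1]
finger_gap: 85.4
grip_force: 0.0
```

```bash
python3 - <<'E'
from h import *
from bench import r
print(r.sense()["joint_pos"].round())
go(450,180,200,70)
E
```

```text
[-25. -11. 106.  -0.  85.  -5.]
at [ 452.5 -152.1  203.4] [180.   0.  70.] -> tool shift 311.1 -116.1 3.4 turn -0.01 t 31.85 gap 85.4 grip 0.0 F [ 0.7 -0.1 -0.1]
```

Call:
{"name": "apply_moves", "arguments": {"steps": [[1,38.9,-14.5,0,0,0,0],[1,38.9,-14.5,0,0,0,0],[1,38.9,-14.5,0,0,0,0],[1,38.9,-14.5,0,0,0,0],[1,38.9,-14.5,0,0,0,0],[1,38.9,-14.5,0,0,0,0],[1,38.9,-14.5,0,0,0,0],[1,38.9,-14.5,0,0,0,0]]}}

```text
time: 32.65
tool_pos: [449.7, 181.8, 203.5]
tcp_rot: [180.0, -0.0, 70.1]
ft_force: [0.7, -0.2, 1.2]
finger_gap: 85.5
grip_force: 0.0
```

Call:
{"name": "apply_moves", "arguments": {"steps": [[1,28,25,0,0,0,0],[1,28,25,0,0,0,0],[1,28,25,0,0,0,0],[1,28,25,0,0,0,0],[1,28,25,0,0,0,0],[1,28,25,0,0,0,0],[1,0,0,50,0,0,0],[1,0,0,40,0,0,0]]}}

```text
time: 33.45
tool_pos: [650.3, 287.5, 112.6]
tcp_rot: [179.9, -0.1, 70.1]
ft_force: [-0.0, -0.4, -1.4]
finger_gap: 85.3
grip_force: 0.0
```

Call:
{"name": "apply_moves", "arguments": {"steps": [[1,0,0,0,0,0,0],[1,0,0,0,0,0,0],[1,0,0,0,0,0,0],[1,0,0,0,0,0,0],[1,0,0,0,0,0,0],[1,0,0,0,0,0,0],[1,0,0,0,0,0,0],[1,0,0,0,0,0,0]]}}

```text
time: 34.25
tool_pos: [648.4, 286.6, 113.2]
tcp_rot: [180.0, -0.0, 70.0]
ft_force: [-0.2, -0.4, -0.7]
finger_gap: 85.4
grip_force: 0.0
```

```bash
python3 - <<'E'
from h import *
from bench import r
o=np.zeros((500,800,3),np.uint8)
s=r.snapshot("top"); np.savez("top2.npz",**s); o[:400,:400]=cv2.resize(s["color"][190:270,290:370],(400,400),interpolation=cv2.INTER_CUBIC)
s=r.snapshot("side"); np.savez("side2.npz",**s); o[:500,400:]=cv2.resize(s["color"][165:315,245:365],(400,500),interpolation=cv2.INTER_CUBIC)
cv2.imwrite("pics/k.png",o)
go(648.6,287,4,70)
E
```

```text
at [648.3 286.6 112.9] [-180.    0.   70.] -> tool shift 0.5 0.1 108.9 turn -0.0 t 34.35 gap 85.9 grip 0.0 F [ 0.4 -0.4  0.7]
```

View pics/k.png

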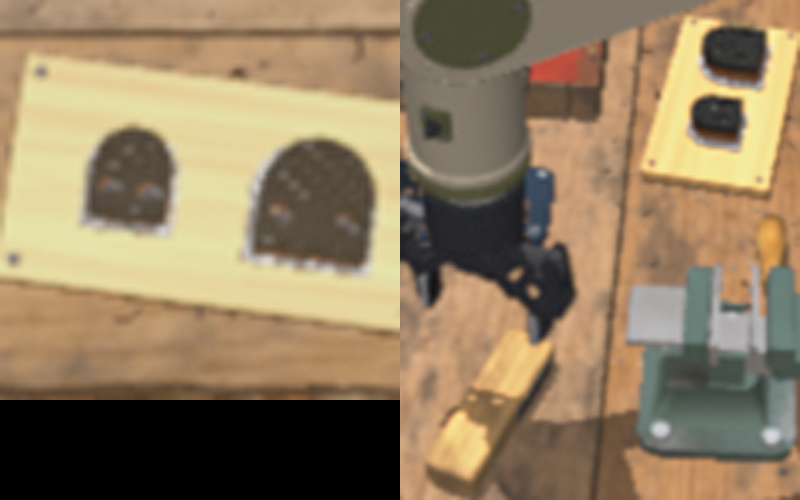

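Both heels are complete and lined up, and the gripper is above the block. I'll descend and grip.

Call:
{"name": "apply_moves", "arguments": {"steps": [[1,0.5,0.1,40,0,0,0],[1,0,0,30,0,0,0],[1,0,0,20,0,0,0],[1,0,0,12,0,0,0],[1,0,0,6,0,0,0],[1,0,0,0,0,0,0],[0.4,0,0,0,0,0,0],[-0.4,0,0,0,0,0,0]], "squeeze": 40}}

```text
time: 35.15
tool_pos: [649.9, 287.5, 6.9]
tcp_rot: [179.9, -0.1, 70.0]
ft_force: [0.1, -0.4, 0.2]
finger_gap: 58.9
grip_force: 0.0
```

Call:
{"name": "apply_moves", "arguments": {"steps": [[-0.4,0,0,0,0,0,0],[-0.4,0,0,0,0,0,0],[-0.4,0,0,0,0,0,0],[-0.4,0,0,0,0,0,0],[-0.4,0,0,0,0,0,0],[-0.4,0,0,0,0,0,0],[-0.4,0,0,0,0,0,0],[-0.4,0,0,0,0,0,0]]}}

```text
time: 35.95
tool_pos: [649.7, 287.4, 6.6]
tcp_rot: [179.9, -0.1, 70.0]
ft_force: [-0.2, -0.5, 5.8]
finger_gap: 44.3
grip_force: 42.7
```

Call:
{"name": "apply_moves", "arguments": {"steps": [[-0.4,0,0,-20,0,0,0],[-0.4,0,0,-45,0,0,0],[-0.4,0,0,-45,0,0,0],[-0.4,0,0,-45,0,0,0],[-0.4,0,0,-40,0,0,0],[-0.4,-28.2,-25.2,0,0,0,0],[-0.4,-28.2,-25.2,0,0,0,0],[-0.4,-28.2,-25.2,0,0,0,0]]}}

```text
time: 36.75
tool_pos: [547.5, 232.8, 199.9]
tcp_rot: [180.0, -0.0, 70.0]
ft_force: [-0.0, -0.3, -0.5]
finger_gap: 44.2
grip_force: 41.8
```

Call:
{"name": "apply_moves", "arguments": {"steps": [[-0.4,-28.2,-25.2,0,0,0,0],[-0.4,-28.2,-25.2,0,0,0,0],[-0.4,-28.2,-25.2,0,0,0,0],[-0.4,-35,15.6,0,0,0,0],[-0.4,-35,15.6,0,0,0,0],[-0.4,-35,15.6,0,0,0,0],[-0.4,-35,15.6,0,0,0,0],[-0.4,-35,15.6,0,0,0,0]]}}

```text
time: 37.55
tool_pos: [461.8, -12.8, 200.0]
tcp_rot: [180.0, -0.0, 70.0]
ft_force: [1.2, 0.0, -1.2]
finger_gap: 44.3
grip_force: 41.9
```

Call:
{"name": "apply_moves", "arguments": {"steps": [[-0.4,-35,15.6,0,0,0,0],[-0.4,-35,15.6,0,0,0,0],[-0.4,-15,7,0,0,0,-0.8],[-0.4,0,0,20,0,0,-0.8],[-0.4,0,0,30,0,0,-0.8],[-0.4,0,0,30,0,0,0],[-0.4,0,0,0,0,0,0],[-0.4,0,0,0,0,0,0]]}}

```text
time: 38.35
tool_pos: [468.4, -104.1, 120.0]
tcp_rot: [-179.9, -0.0, 82.0]
ft_force: [1.3, -0.6, 0.2]
finger_gap: 44.2
grip_force: 41.9
```

```bash
python3 - <<'E'
from h import *
go(470.8,-104.5,60,82)
E
```

```text
at [ 468.4 -104.1  120. ] [-179.9   -0.    82. ] -> tool shift -0.1 2.4 60.0 turn -0.0 t 38.35 gap 44.2 grip 41.9 F [ 1.3 -0.6  0.2]
```

Call:
{"name": "apply_moves", "arguments": {"steps": [[-0.4,-0.8,2.4,25,0,0,0],[-0.4,0,0,20,0,0,0],[-0.4,0,0,10,0,0,0],[-0.4,0,0,5,0,0,0],[-0.4,0,0,2,0,0,0],[-0.4,0,0,2,0,0,0],[-0.4,0,0,1,0,0,0],[-0.4,0,0,0,0,0,0]]}}

```text
time: 39.15
tool_pos: [471.5, -105.5, 55.5]
tcp_rot: [180.0, 0.0, 82.0]
ft_force: [0.5, 0.4, -1.1]
finger_gap: 44.0
grip_force: 42.0
```

Call:
{"name": "apply_moves", "arguments": {"steps": [[-0.4,0,0,0,0,0,0],[-0.4,0,0,1,0,0,0],[-0.4,0,0,1,0,0,0],[-0.4,0,0,1,0,0,0],[-0.4,0,0,0.5,0,0,0],[-0.4,0,0,0,0,0,0],[-0.4,0,0,0,0,0,0],[-0.4,0,0,0,0,0,0]]}}

```text
time: 39.95
tool_pos: [471.3, -105.4, 51.5]
tcp_rot: [180.0, -0.0, 82.0]
ft_force: [0.6, -0.2, -0.7]
finger_gap: 44.4
grip_force: 42.0
```

```bash
python3 - <<'E'
from h import *
from bench import r
s=r.snapshot("side"); cv2.imwrite("pics/l.png",cv2.resize(s["color"][150:230,300:380],(600,600),interpolation=cv2.INTER_CUBIC))
go(470.9,-105.0,50.6,82)
E
```

```text
at [ 471.2 -105.4   51.5] [180.  -0.  82.] -> tool shift 0.4 -0.4 0.9 turn -0.0 t 40.0 gap 44.1 grip 42.0 F [ 0.4 -0.6 -2.9]
```

View pics/l.png

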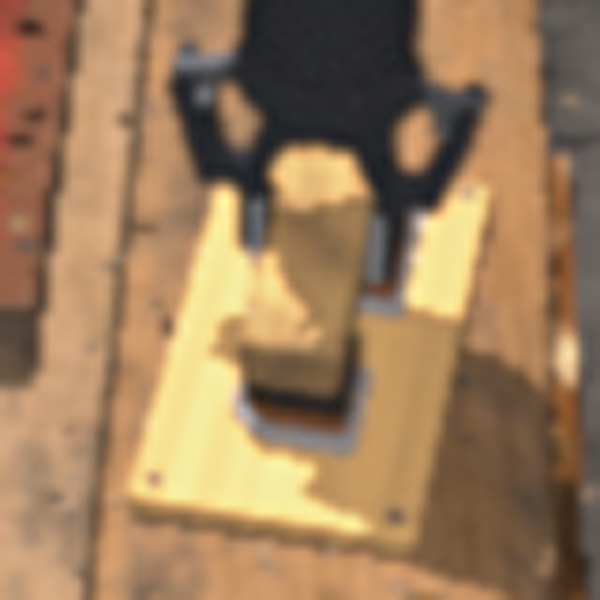

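The block is level over the pair, just above the ribs. I'll lower the last millimetre, open and rise.

Call:
{"name": "apply_moves", "arguments": {"steps": [[-0.4,0,0,0.5,0,0,0],[-0.4,0,0,0.4,0,0,0],[-0.4,0,0,0,0,0,0],[-0.3,0,0,0,0,0,0],[-0.1,0,0,0,0,0,0],[0.2,0,0,0,0,0,0],[1,0,0,0,0,0,0],[1,0,0,0,0,0,0]]}}

```text
time: 40.8
tool_pos: [471.4, -105.5, 50.8]
tcp_rot: [180.0, 0.0, 82.0]
ft_force: [-1.3, -0.2, -0.1]
finger_gap: 78.2
grip_force: 0.0
```

Call:
{"name": "apply_moves", "arguments": {"steps": [[1,0,0,0,0,0,0],[1,0,0,-10,0,0,0],[1,0,0,-20,0,0,0],[1,0,0,-40,0,0,0],[1,0,0,-40,0,0,0],[1,0,0,-40,0,0,0],[1,35,-15,0,0,0,0],[1,45,-15,0,0,0,0]]}}

```text
time: 41.6
tool_pos: [453.7, -22.6, 203.6]
tcp_rot: [179.7, 0.0, 81.8]
ft_force: [0.2, 1.2, -0.7]
finger_gap: 85.6
grip_force: 0.0
```

Call:
{"name": "apply_moves", "arguments": {"steps": [[1,45,-15,0,0,0,0],[1,45,-15,0,0,0,0],[1,45,-15,0,0,0,0],[1,45,0,0,0,0,0],[1,0,0,0,0,0,0],[1,0,0,0,0,0,0],[1,0,0,0,0,0,0],[1,0,0,0,0,0,0]]}}

```text
time: 42.4
tool_pos: [433.3, 161.3, 200.8]
tcp_rot: [180.0, 0.0, 81.9]
ft_force: [0.9, 1.3, -1.1]
finger_gap: 85.3
grip_force: 0.0
```

```bash
python3 - <<'E'
from meas import *
from bench import r
o=np.zeros((500,800,3),np.uint8)
s=r.snapshot("top"); o[:400,:400]=cv2.resize(s["color"][190:270,290:370] ,(400,400),interpolation=cv2.INTER_CUBIC)
d=s["depth"][195:262,285:390]; vv,uu=np.mgrid[195:262,285:390]; K,T=s["mtx"],s["T"]
X=np.stack([(uu-K[0,2])/K[0,0]*d,(vv-K[1,2])/K[1,1]*d,d],-1)@T[:3,:3].T+T[:3,3]
b=X[(X[...,2]>64)&(X[...,2]<90)]; print(rect(b),b[:,2].mean())
print(np.linalg.lstsq(np.c_[b[:,:2]-b[:,:2].mean(0),np.ones(len(b))],b[:,2],rcond=None)[0])
s=r.snapshot("side"); o[:500,400:]=cv2.resize(s["color"][140:240,300:380],(400,500),interpolation=cv2.INTER_CUBIC)
cv2.imwrite("pics/m.png",o); print(r.sense()["tool_pos"],r.sense()["time"])
E
```

```text
(array([ 470.34866333, -105.17269135]), 149.84715270996094, 46.400482177734375, 81.82941436767578) 72.64855360246638
[3.14804439e-02 1.62372146e-04 7.26485536e+01]
[433.37203712 161.37545718 200.71218393] 42.5
```

View pics/m.png

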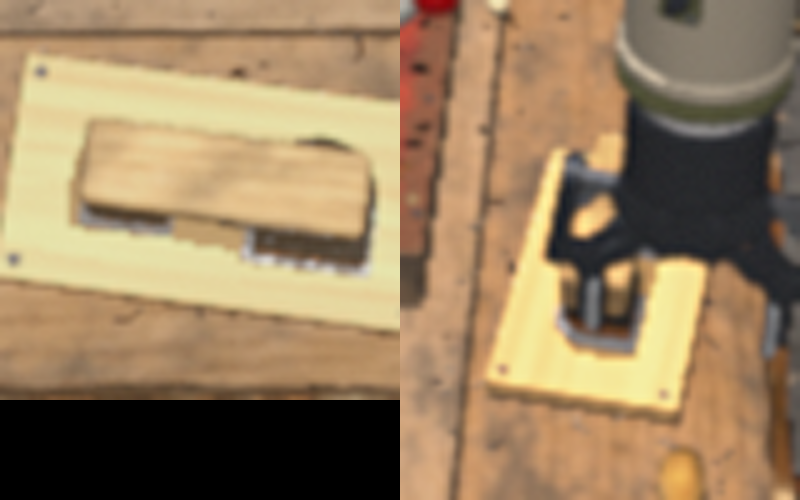

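The block rests flat on both heels, centred at (470.3, -105.2) with yaw -8.2. Its top is about 73 mm up, and the arm is clear of everything. Handing in.

```bash
python3 -c "
from bench import r
print(r.hand_in())"
```

```text
the job is handed in; nothing more can be done
None
```

I built both heels on their own plates, laid the beech block flat and centred across them, and handed the job in at about 42 s; no verdict came back.

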